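# Show a used supply unit's four sides to the camera and bolt it into its bay

### The job

Pick up the tall case with the round dial and show its four sides to the bench camera one after another, in this order: slotted side, dial side, socket side, ribbed back; hold it upright, each side square to the lens, centred on it, about 80 mm in front of it and still for a second, without knocking the camera. Then set the case down gently in the open-fronted steel bay, standing on the bay floor with its dial facing out of the open front, let go, and only then slide the bay's bolt across that front, fully home in its keeper. Leave the short case, the jar and the carton where they are.

Things in the scene. Friction and masses are not known exactly. Their poses are not given: they have to be found in the camera images.
- unit: tall upright grey case, 64 (x) x 50 (y) x 130 mm (z), about 0.45 kg. Origin at the centre of its underside, z up. Dial side = -x face (round white dial 40 mm wide, 6 mm proud). Ribbed back = +x face (upright aluminium fins 8 mm proud). Socket side = +y face (flush black rectangular socket). Slotted side = -y face (five dark level slots). Top 40 mm of the y faces is plain: grip there, 50 mm wide
- unit_slots (a point): centre of the slotted side (case frame 0, -25, 65 mm); axes as the case
- unit_dial (a point): centre of the dial side (case frame -32, 0, 65 mm); axes as the case
- unit_socket (a point): centre of the socket side (case frame 0, 25, 65 mm); axes as the case
- unit_ribs (a point): centre of the ribbed back, at the foot of the fins (case frame 32, 0, 65 mm); axes as the case
- reader: bench camera, fixed: grey 70 x 64 x 64 mm housing with a 52 mm black lens barrel, on a post and a 100 x 110 mm foot; housing spans 128 to 192 mm above the bench. Origin on the bench below the housing, 37 mm behind the lens front. The lens looks along its -x, level
- lens (a point): centre of the lens front, 160 mm above the bench; axes as the camera (it looks along -x)
- show_spot (a point): empty point 80 mm in front of the lens on its axis, 160 mm up, where the centre of the shown side belongs; axes as the camera
- bay: fixed steel bay: 4 mm floor, walls to 64 mm height on its +y, -y and +x sides; open above and at its front (-x). Free inside: y -45 to 45, x -60 (bolt bar) to 56 mm (back wall). The bolt runs along y across the front at x = -66 mm; its track, 44 mm high (strap 58), is at y -55 to -265 mm, the 62 mm high keeper at y 48 to 76 mm. Origin on the bench below the middle of the inside
- bay_floor (a point): middle of the bay's floor, 4 mm above the bench, where the case stands best; axes as the bay
- bolt (a joint): slide of the bolt along the bay's +y: 0 fully drawn back (it starts at 0 to 0.03 m), 0.12 m fully home in the keeper. It needs about 3 N
- bolt_grip (a point): point to grip on the bolt's upright handle, a 16 mm round steel post with a 20 mm black ball on top (top of the ball 110 mm above the bench); the point is 74 mm above the bench and moves with the bolt: in the bay frame at x = -66 mm, y = -225 mm + bolt value
- bolt_tip (a point): front end of the 12 mm bolt bar, 40 mm above the bench: in the bay frame at x = -66 mm, y = -45 mm + bolt value
- short_case: bystander: short grey case without dial, 64 x 50 x 72 mm high. Origin at the centre of its underside
- jar: bystander: jar 62 mm across, 72 mm high. Origin at the centre of its underside
- carton: bystander: cardboard carton 110 x 70 x 60 mm high. Origin at the centre of its underside

How it is judged:
By the outcome, as a careful person would: the job done as asked, in the order asked, and still so for the second after the job is handed in, with the robot touching nothing.
It also fails if it takes over 72 s, if anything falls off the work surface, if the arm or the gripper's body presses on something with over 40 N, if the wrist force passes 120 N, or if a joint passes its speed limit or range.

### The arm

A 6-joint arm with a two-finger parallel gripper is mounted at the origin on the work surface. World frame = base frame: x ahead of the robot, y to its left, z up, the work surface at z = 0. Lengths are in mm, angles in rad, forces in N, time in s.
With the tool pointing down it reaches from about 350 to 875 mm from the base axis. Payload 4.2 kg.
Tool frame: the origin (TCP) lies midway between the tips of the shut fingers; the grasp point (between the pads) lies 19 mm behind it (arm.tcp_to_grasp is the distance from the TCP to the grasp point, in mm); z points along the fingers, y is the line along which they close (so a half turn about z gives the same grasp; the last joint's range is limited). The gripper opens to 85 mm and grips with 20 to 120 N. Pads are 22 mm wide; open, the fingers measure 114 mm over their backs; the gripper's body (76 mm by 85 mm) begins 54 mm behind the grasp point. The pads swing forward as they close: fully open they stand 13 mm farther back than shut.
Start: joints at [-1.058, 0.385, 0.008, 0, -1.194, -0.259], TCP at [156.944, -604.953, 231.312] pointing down, gripper open.
Joint ranges: [-3.14, 3.14], [-1.21, 2.06], [-1.07, 1.41], [-3.16, 2.05], [-2.99, -0.16], [-3.1, 3.1]. Speed limits (rad/s): [2.79, 2.79, 3.14, 3.14, 3.14, 3.14].

### API

Orientations are given as a unit quaternion [x, y, z, w].
In Python, from bench import arm, get_image gives the robot as it stands.
- The arm moves only by the tool drive_tool, never from a script. Its argument "deltas" is a list of rows, each a list of 2 entries, a list of its own where there are three numbers: the shift along the tool's x, y, z in cm, then the turn, a rotation vector about the tool's x, y, z in degrees. In form: [[[x, y, z], [ax, ay, az]], ...]. A call has 1 to 12 rows; each row shifts and turns the commanded pose from where the row before left it, along the tool's axes as they then stand; what a row does not reach is not made up. A row lasts 1/10 s, in which the tool goes at most 50 mm and 8.59 degrees, less where a joint would pass 70% of its speed; a pose out of reach is approached as far as the arm can. A call with a gripper value outside its range is refused whole. "claw" is the finger opening in cm, from 0 to 8.54, set as the call begins (left out, the last holds). The fingers move at their own pace and stop on an object; the grip force is fixed at half the most. Time passes only in rows, so rows that do not move let the fingers close. It gives the time, the measured TCP pose, the force, the opening and the grip force at its end, in the units of the state.
- arm.read_state(): the state, without advancing time (a new reading comes with each control period).
- get_image(name): name is "side" or "top" or "wrist"; returns a dict with "img" (480x640x3 uint8, red, green, blue), "fx", "fy", "cx", "cy" (pixels), "D" ([k1, k2, p1, p2, k3] as OpenCV has them; the pictures are not rectified), "eye" and "orientation" of the camera in the world; the wrist camera has in their place "mount" (4x4, takes a point from camera to tool coordinates, whose origin is the TCP and whose axes are the flange's). Camera axes: x right, y down, z forward; pixel columns grow to the right and rows downward; lengths in mm; the calibration is good to about 2 mm. A picture is of the moment at which its call begins: read the wrist's pose just before it. There is no depth.
- arm.job_done(): hands the job in; it is judged then, once.
The state is a dict: "clock": time; "joints": joint angles; "joint_vel": joint speeds; "joint_efforts": joint torques, N m; "position": TCP position; "ee_rot": TCP orientation; "contact_force": force on the tool from outside, world axes, zero at the start; "wrist_torque": the same for the moment, N m; "gripper_width": finger opening in mm; "grasp_force": force on a finger pad.
Only numpy, scipy, OpenCV 4.12 (cv2) and the standard library are available. Lean on these libraries where they do the work, as an engineer would, in place of code of your own. Each camera call takes 0.05 s, during which the arm holds its last target. There are 200 camera calls.

## Working session

There is one attempt and no reset: what is moved stays moved. The work goes in short steps, Python scripts to look and compute and a tool call to move; the robot and the scene stay as the last step left them, time stands still between calls to the robot, and variables do not carry over. Pictures are saved under pics/ and viewed, at most 10 in all, crops included, and the job is handed in when it is done.

Besides the shell and the picture viewer there is one more tool, called after "Emit:" as a command line: name --argument value ..., lists and objects as JSON in quotes. drive_tool: Moves the arm, as the interface text tells. Its arguments: {"type":"object","properties":{"deltas":{"type":"array"},"claw":{"type":"number"}},"required":["deltas"]}

```bash
ls; mkdir -p pics
python3 - <<'E'
from bench import arm,get_image
import cv2,numpy as np
s=arm.read_state();print(s)
for n in["side","top"]:
    d=get_image(n);cv2.imwrite(f"pics/{n}0.png",d["img"][...,::-1]);np.savez(f"pics/{n}0.npz",**d)
    print(n,{k:v for k,v in d.items() if k!="img"})
d=get_image("wrist");print(d["mount"],d["fx"])
cv2.imwrite("pics/w0.png",d["img"][...,::-1])
E
```

```text
pics
{'clock': 0.0, 'joints': array([-1.05841764e+00,  3.85572376e-01,  6.61264940e-03, -4.97724667e-04,
       -1.19403506e+00, -2.58574663e-01]), 'joint_vel': array([ 0.00083366,  0.00106898, -0.00094613, -0.00167549, -0.00039999,
       -0.00037   ]), 'joint_efforts': array([ 1.18584667e-03, -3.92287517e+01,  1.88409913e+01,  4.18645084e+00,
       -4.64533368e-03, -9.16405085e-07]), 'position': array([ 156.77828408, -604.39781113,  230.20709218]), 'ee_rot': array([-1.26470523e-01,  9.91969730e-01,  1.10553705e-03, -1.98977388e-04]), 'contact_force': array([-0.19081168, -0.01734411, -0.42588596]), 'wrist_torque': array([ 0.00146701,  0.02993618, -0.01638917]), 'grasp_force': 0.0, 'gripper_width': 85.65566579115925}
side {'fx': 460.0616346140127, 'fy': 460.0616346140127, 'cx': 317.541130369972, 'cy': 249.23409459232283, 'D': array([-0.00156036,  0.        ,  0.        ,  0.        ,  0.        ]), 'eye': array([-113.66931578,  740.53268054,  778.52531333]), 'orientation': array([-0.34106913,  0.8137018 , -0.43930529,  0.16903283])}
top {'fx': 434.8597623216052, 'fy': 434.8597623216052, 'cx': 319.8430858423677, 'cy': 236.82575913180048, 'D': array([-0.06804,  0.     ,  0.     ,  0.     ,  0.     ]), 'eye': array([436.75017911,  71.40594977, 962.48239896]), 'orientation': array([ 0.7124204 , -0.69857267,  0.05972814, -0.02976471])}
[[ 5.47565800e-04 -9.65792258e-01 -2.59316436e-01  6.67593450e+01]
 [ 9.99997784e-01  1.75608420e-06  2.10502883e-03  1.90379526e+00]
 [-2.03256516e-03 -2.59317015e-01  9.65790119e-01 -1.42310127e+02]
 [ 0.00000000e+00  0.00000000e+00  0.00000000e+00  1.00000000e+00]] 390.4490681664534
```

View pics/top0.png

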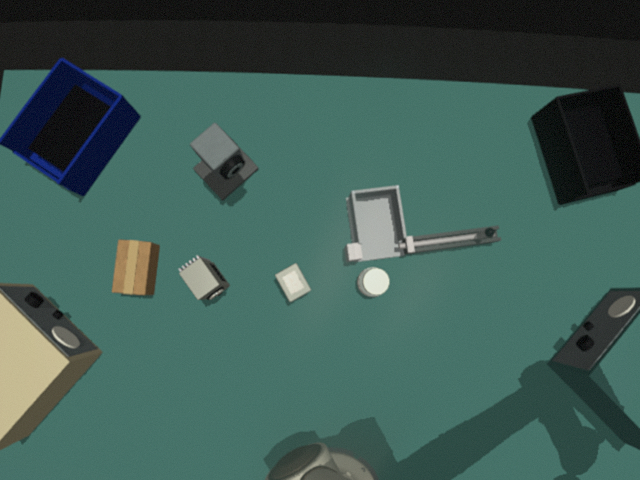

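View pics/side0.png

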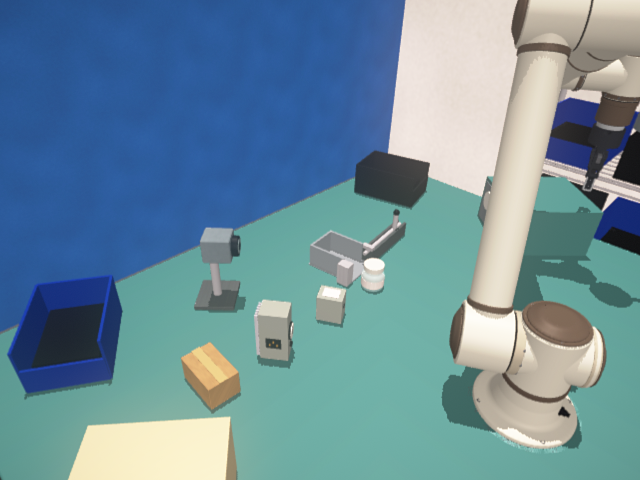

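The top view shows the unit at (203,278) with its fins at upper left and the dial at lower right. The reader is at (222,160) with its lens toward lower right. The bay is at (378,225), open toward the image bottom, with the bolt handle at (489,232), the jar at (373,282), the short case at (293,283) and the carton at (136,268). I'll zoom in on these for corner pixels.

Run:
```python
import cv2,numpy as np
a=cv2.imread("pics/top0.png")
def crop(x0,y0,w,h,s):
    c=cv2.resize(a[y0:y0+h,x0:x0+w],None,fx=s,fy=s,interpolation=cv2.INTER_CUBIC)
    c=cv2.convertScaleAbs(c,alpha=1.3)
    for i in range(0,w,10):
        cv2.line(c,(i*s,0),(i*s,6),(0,0,255),1)
        if i%20==0: cv2.putText(c,str(x0+i),(i*s,18),0,.35,(0,255,255),1)
    for i in range(0,h,10):
        cv2.line(c,(0,i*s),(6,i*s),(0,0,255),1)
        if i%20==0: cv2.putText(c,str(y0+i),(8,i*s+4),0,.35,(0,255,255),1)
    return c
o=np.zeros((600,800,3),np.uint8)
A=crop(170,250,66,60,5);B=crop(184,115,80,90,3);C=crop(340,180,160,90,5)
o[:300,:330]=A;o[:270,340:580]=B
C=C[:, :800];o=np.vstack([o[:300],np.zeros((0,800,3),np.uint8)])
cv2.imwrite("pics/c1.png",np.vstack([o,C[:300+0]]) if 0 else np.vstack([o[:300],cv2.resize(C,(533,300))[:, :].copy() if 0 else cv2.copyMakeBorder(crop(340,180,160,75,4),0,0,0,160,cv2.BORDER_CONSTANT)]))
```

```text
(no output)
```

View pics/c1.png

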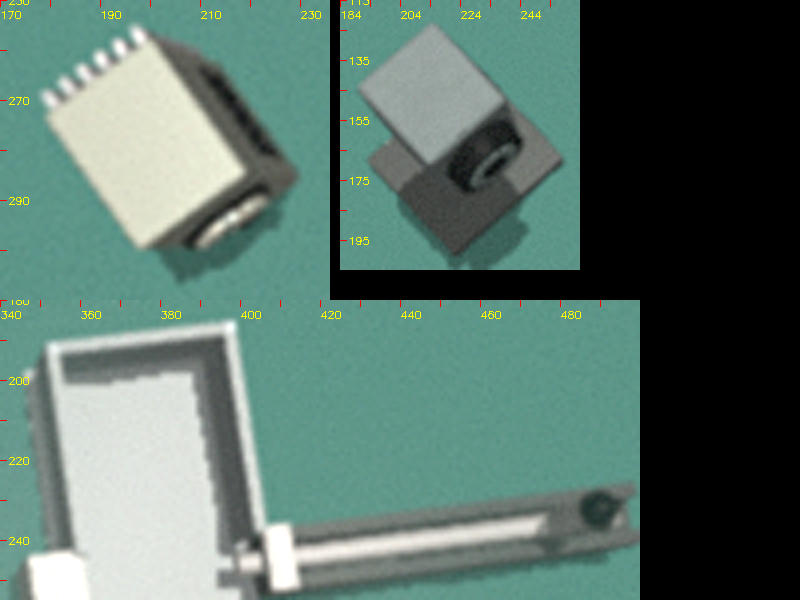

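Corners were read off the zoom: the unit's top face at (179,273), (200,257.6), (219.6,284.4) and (198,299.4), plus the housing top and the bay rim. Next I cast rays onto the known heights.

```bash
cat > h.py <<'E'
import numpy as np,cv2
from scipy.spatial.transform import Rotation as R
def ray(d,px,pose=None):
    K=np.array([[d["fx"],0,d["cx"]],[0,d["fy"],d["cy"]],[0,0,1.]])
    u=cv2.undistortPoints(np.array(px,float).reshape(-1,1,2),K,np.array(d["D"],float)).reshape(-1,2)
    v=np.c_[u,np.ones(len(u))]
    if pose is None: return np.array(d["eye"]),v@R.from_quat(d["orientation"]).as_matrix().T
    p,q=pose;M=np.array(d["mount"]);T=R.from_quat(q).as_matrix()
    return p+T@M[:3,3],v@(T@M[:3,:3]).T
def plane(d,px,z,pose=None):
    e,v=ray(d,px,pose);return e+v*((z-e[2])/v[:,2])[:,None]
def proj(d,P,pose=None):
    P=np.atleast_2d(np.array(P,float))
    if pose is None: Rm,e=R.from_quat(d["orientation"]).as_matrix(),np.array(d["eye"])
    else:
        M=np.array(d["mount"]);T=R.from_quat(pose[1]).as_matrix();Rm=T@M[:3,:3];e=pose[0]+T@M[:3,3]
    K=np.array([[d["fx"],0,d["cx"]],[0,d["fy"],d["cy"]],[0,0,1.]])
    return cv2.projectPoints((P-e)@Rm,np.zeros(3),np.zeros(3),K,np.array(d["D"],float))[0].reshape(-1,2)
def ang(v):return np.degrees(np.arctan2(v[1],v[0]))
E
python3 - <<'E'
from h import *
d=np.load("pics/top0.npz")
np.set_printoptions(precision=1,suppress=True)
n=np.linalg.norm
u=plane(d,[(179,273),(200,257.6),(219.6,284.4),(198,299.4)],130)
print("unit",u.tolist(),u.mean(0),[n(u[i]-u[i-1]) for i in range(4)],ang(u[0]-u[3]),ang(u[1]-u[2]),ang(u[0]-u[1])-90,ang(u[3]-u[2])-90)
r=plane(d,[(190,144.3),(214.7,123),(239,149.3),(214,170)],192)
print("reader",r.mean(0),[n(r[i]-r[i-1]) for i in range(4)],ang(r[0]-r[3]),ang(r[1]-r[2]),ang(r[0]-r[1])-90,ang(r[3]-r[2])-90)
b=plane(d,[(351.7,190.5),(399,185)],64)
print("bayback",b,n(b[0]-b[1]),ang(b[0]-b[1])-90)
t=plane(d,[(490,232)],100);print("ball",t)
k=plane(d,[(398.7,245.5),(476,235.8)],40);print("bar",k,ang(k[0]-k[1])-90)
o=plane(d,[(293,283),(373,282)],72);print("short,jar",o)
print(plane(d,[(136,268)],60))
E
```

```text
unit [[467.9238009043264, 303.4428629058451, 130.0], [498.1067940691198, 264.98688169605623, 130.0], [448.0637004578789, 225.45206750840316, 130.0], [419.01378841808156, 264.98340913840707, 130.0]] [458.3 264.7 130. ] [np.float64(62.21992370209346), np.float64(48.886353588640674), np.float64(63.77548707015632), np.float64(49.05735786391316)] 38.17906382010578 38.30927854963964 38.12734834577461 36.31059373701994
reader [697.4 235.3 192. ] [np.float64(66.44288828195978), np.float64(60.080000143359264), np.float64(68.22030309540297), np.float64(59.21126744585959)] 44.39845907327593 43.64687203968157 44.41039052454019 42.69607925503013
bayback [[ 652.2  -31.8   64. ]
 [ 667.2 -133.5   64. ]] 102.82677064397072 8.397512936569
ball [[ 564.9 -315.2  100. ]]
bar [[ 539.6 -137.3   40. ]
 [ 564.6 -309.8   40. ]] 8.247276307141263
short,jar [[454.6  87.6  72. ]
 [459.5 -76.3  72. ]]
[[478.8 412.6  60. ]]
```

Emit:
drive_tool --deltas '[[[-2, 2, -0.7], [0, 0, 0]], [[-3.4, 3.1, -0.7], [0, 0, 0]], [[-3.4, 3.1, -0.7], [0, 0, 0]], [[-3.4, 3.1, -0.7], [0, 0, 0]], [[-3.4, 3.1, -0.7], [0, 0, 0]], [[-3.4, 3.1, -0.7], [0, 0, 0]], [[-3.4, 3.1, -0.7], [0, 0, 0]], [[-3.4, 3.1, -0.7], [0, 0, 0]], [[-3.4, 3.1, -0.7], [0, 0, 0]], [[-3.4, 3.1, -0.7], [0, 0, 0]], [[-3.4, 3.1, -0.7], [0, 0, 0]], [[-3.4, 3.1, -0.7], [0, 0, 0]]]' --claw 8.5

```text
clock: 1.35
position: [448.1, -154.7, 315.7]
ee_rot: [-0.127, 0.992, 0.0, 0.0]
contact_force: [0.3, -0.8, 0.3]
gripper_width: 84.9
grasp_force: 0.0
```

Emit:
drive_tool --deltas '[[[0, 0, 0], [0, 0, -8.5]], [[0, 0, 0], [0, 0, -8.5]], [[0, 0, 0], [0, 0, -8.5]], [[0, 0, 0], [0, 0, -8.5]], [[0, 0, 0], [0, 0, -8.5]], [[0, 0, 0], [0, 0, -8.5]], [[0, 0, 0], [0, 0, -8.5]], [[0, 0, 0], [0, 0, -8.5]], [[0, 0, 0], [0, 0, -8.5]], [[0, 0, 0], [0, 0, -8.5]], [[0, 0, 0], [0, 0, -8.5]], [[0, 0, 0], [0, 0, -8.5]]]'

```text
clock: 2.55
position: [447.4, -156.5, 315.0]
ee_rot: [0.852, -0.523, -0.0, 0.0]
contact_force: [0.9, 0.7, -0.2]
gripper_width: 84.9
grasp_force: 0.0
```

Emit:
drive_tool --deltas '[[[0, 0, 0], [0, 0, -8.5]], [[0, 0, 0], [0, 0, -8.5]], [[0, 0, 0], [0, 0, -8.5]], [[0, 0, 0], [0, 0, -8.5]], [[0, 0, 0], [0, 0, -8.5]], [[0, 0, 0], [0, 0, -8.5]], [[0, 0, 0], [0, 0, -8.5]], [[0, 0, 0], [0, 0, -8.5]], [[0, 0, 0], [0, 0, -8.5]], [[0, 0, 0], [0, 0, -8.5]], [[0, 0, 0], [0, 0, -8]], [[0, 0, 0], [0, 0, -8]]]'

```text
clock: 3.75
position: [447.4, -156.5, 315.0]
ee_rot: [0.946, 0.324, -0.0, -0.0]
contact_force: [-0.6, 0.6, 0.7]
gripper_width: 85.0
grasp_force: 0.0
```

Run:
```python
from bench import arm
from h import *
d=np.load("pics/top0.npz")
s=arm.read_state();r=R.from_quat(s["ee_rot"]).as_matrix()
print(s["clock"],s["position"],r[:,2],ang(r[:,0]),np.degrees(s["joints"]))
print(plane(d,[(234,170),(234.7,170.5),(233,171)],160))
```

```text
3.75 [ 447.41908273 -156.52170021  315.00732998] [-6.87488706e-04  2.25153646e-04 -9.99999738e-01] 37.869529376713004 [ 4.11562372e-01  4.02625130e+00 -1.12822201e+01 -1.36653606e-02
 -7.47308256e+01  1.27461563e+02]
[[663.02747309 202.73592005 160.        ]
 [662.08650386 201.37170299 160.        ]
 [661.03282652 204.5317969  160.        ]]
```

Emit:
drive_tool --deltas '[[[1.35, -1.65, 0], [0, 0, 0]], [[2.67, -3.25, 0], [0, 0, 0]], [[2.67, -3.25, 0], [0, 0, 0]], [[2.67, -3.25, 0], [0, 0, 0]], [[2.67, -3.25, 0], [0, 0, 0]], [[2.67, -3.25, 0], [0, 0, 0]], [[2.67, -3.25, 0], [0, 0, 0]], [[2.67, -3.25, 0], [0, 0, 0]], [[2.67, -3.25, 0], [0, 0, 0]], [[2.67, -3.25, 0], [0, 0, 0]], [[1.35, -1.65, 0], [0, 0, 0]], [[0, 0, 0], [0, 0, 0]]]'

```text
clock: 4.95
position: [461.1, 266.5, 314.3]
ee_rot: [0.946, 0.323, -0.001, 0.0]
contact_force: [-0.5, -0.3, -0.9]
gripper_width: 85.0
grasp_force: 0.0
```

Emit:
drive_tool --deltas '[[[0, 0, 0], [0, 0, 0]], [[0, 0, 0], [0, 0, 0]]]'

```text
clock: 5.15
position: [461.2, 263.3, 315.4]
ee_rot: [0.947, 0.321, -0.0, 0.0]
contact_force: [0.9, -0.3, 0.2]
gripper_width: 85.0
grasp_force: 0.0
```

Run:
```python
from bench import arm,get_image
from h import *
s=arm.read_state();d=get_image("wrist")
np.savez("pics/w1.npz",p=s["position"],q=s["ee_rot"],**d)
print(s["position"]);cv2.imwrite("pics/w1.png",d["img"][...,::-1])
P=(s["position"],s["ee_rot"])
c,sn=np.cos(np.radians(38)),np.sin(np.radians(38))
print(proj(d,[[458.3+a*c-b*sn,264.7+a*sn+b*c,130] for a,b in[(-32,-25),(32,-25),(32,25),(-32,25)]]+[[662.5,203,160]],P))
```

```text
[461.22934003 263.25116284 315.3989025 ]
[[346.45972867 255.14756881]
 [347.27868038 181.53147213]
 [287.26878557 182.0369935 ]
 [289.3829977  255.58507952]
 [568.67821314  50.94800925]]
```

View pics/w1.png

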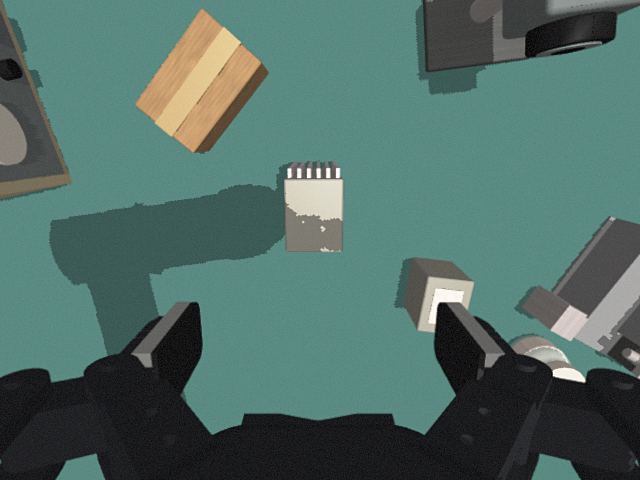

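The unit's top face spans x 285–343.5 and y 178.5–252, about 3 px from the prediction and square to the tool. The lens front rim sits near (570,47), against the predicted (569,51).

Run:
```python
from h import *
d=dict(np.load("pics/w1.npz"));P=(d["p"],d["q"])
g=plane(d,[(285.5,178.5),(342.5,178.5),(343.5,251.5),(286.5,252)],130,P)
print(g,g.mean(0),ang(g[0]-g[3]),ang(g[1]-g[2]),np.linalg.norm(g[0]-g[3]),np.linalg.norm(g[0]-g[1]))
r=R.from_quat(d["q"]).as_matrix();print(ang(r[:,0]),(g.mean(0)-d["p"])@r)
print(plane(d,[(570,47)],160,P))
a=d["img"][0:100,500:640,::-1];cv2.imwrite("pics/c2.png",cv2.convertScaleAbs(cv2.resize(a,None,fx=5,fy=5,interpolation=cv2.INTER_CUBIC),alpha=3))
```

```text
[[469.580773   306.99689055 130.        ]
 [498.44333912 269.41344878 130.        ]
 [449.49954123 229.42282805 130.        ]
 [418.78931672 268.64051    130.        ]] [459.07824252 268.61841935 130.        ] 37.059149109513115 39.251306119650735 63.6473405568089 47.38736981630092
37.47794779016842 [  1.61418106  -5.58338308 185.39797184]
[[664.73308532 204.1289948  160.        ]]
```

View pics/c2.png

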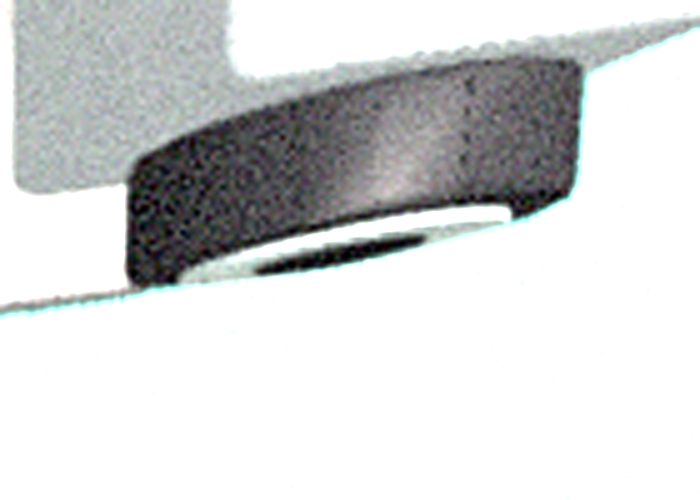

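Emit:
drive_tool --deltas '[[[0, -0.4, 1], [0, 0, -0.5]], [[0, 0, 2.5], [0, 0, 0]], [[0, 0, 2.5], [0, 0, 0]], [[0, 0, 2.5], [0, 0, 0]], [[0, 0, 2.5], [0, 0, 0]], [[0, 0, 2.5], [0, 0, 0]], [[0, 0, 2.5], [0, 0, 0]], [[0, 0, 2.5], [0, 0, 0]], [[0, 0, 2], [0, 0, 0]], [[0, 0, 1.5], [0, 0, 0]], [[0, 0, 0.5], [0, 0, 0]], [[0, 0, 0], [0, 0, 0]]]'

```text
clock: 6.4
position: [458.5, 266.8, 89.6]
ee_rot: [0.945, 0.326, -0.001, 0.0]
contact_force: [-0.3, 0.3, 0.4]
gripper_width: 85.0
grasp_force: 0.0
```

Emit:
drive_tool --deltas '[[[0, 0, 0], [0, 0, 0]], [[0, 0, 0], [0, 0, 0]], [[0, 0, 0], [0, 0, 0]], [[0, 0, 0], [0, 0, 0]], [[0, 0, 0], [0, 0, 0]], [[0, 0, 0], [0, 0, 0]], [[0, 0, 0], [0, 0, 0]], [[0, 0, 0], [0, 0, 0]]]' --claw 3.5

```text
clock: 7.2
position: [459.5, 267.9, 91.4]
ee_rot: [0.945, 0.326, 0.001, -0.0]
contact_force: [0.5, -1.8, 6.1]
gripper_width: 49.2
grasp_force: 63.4
```

Run:
```python
from bench import arm,get_image
from h import *
d=dict(np.load("pics/w1.npz"));P=(d["p"],d["q"])
l=plane(d,[(526,55),(615.4,38)],160,P);print(l,ang(l[0]-l[1])-90,np.linalg.norm(l[0]-l[1]))
s=arm.read_state();d=get_image("wrist")
np.savez("pics/w2.npz",p=s["position"],q=s["ee_rot"],**d)
print(s);a=d["img"][...,::-1][60:400,120:520];cv2.imwrite("pics/w2.png",cv2.resize(cv2.convertScaleAbs(a,alpha=1.8),None,fx=1.5,fy=1.5))
```

```text
[[643.15883814 224.43600274 160.        ]
 [686.89428419 183.8582129  160.        ]] 47.144809833406356 59.660257033087674
{'clock': 7.2, 'joints': array([ 8.33287492e-01,  3.75535083e-01, -4.05962678e-01,  8.77957039e-04,
       -7.87430334e-01,  1.40132526e+00]), 'joint_vel': array([-8.76865499e-04,  2.23065939e-03,  1.01614200e-03, -1.78985890e-03,
        8.29626607e-05, -5.48028328e-04]), 'joint_efforts': array([ 7.11908173e-01, -3.13246965e+01,  1.31867042e+01,  2.47825608e+00,
        2.75960416e-01, -6.87673164e-03]), 'position': array([459.51896784, 267.86680809,  91.44108707]), 'ee_rot': array([ 9.45320931e-01,  3.26140104e-01,  9.68778785e-04, -1.75962856e-04]), 'contact_force': array([ 0.54509029, -1.7603021 ,  6.13314642]), 'wrist_torque': array([-0.32320258, -0.01724859, -0.01643346]), 'grasp_force': 63.41068983078003, 'gripper_width': 49.21595294057531}
```

View pics/w2.png

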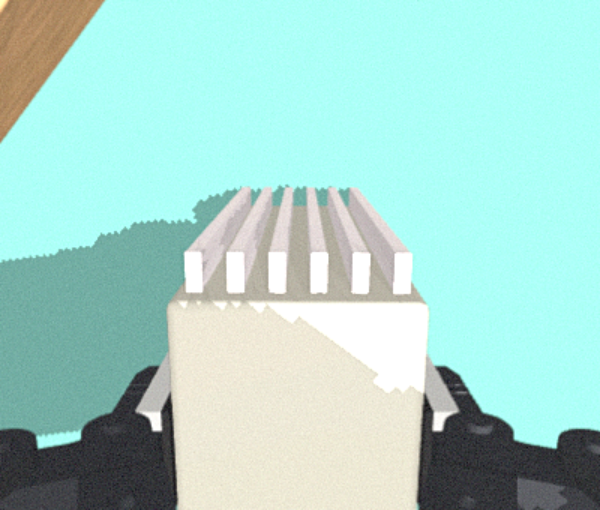

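The case is held between both pads, with its ribbed edge at about (320,263) in the full frame. That gives the case's offset along the tool's x.

Run:
```python
from h import *
d=dict(np.load("pics/w2.npz"));P=(d["p"],d["q"]);r=R.from_quat(d["q"]).as_matrix()
g=plane(d,[(233,262.5),(404,262.5)],130,P);print((g-d["p"])@r,np.linalg.norm(g[0]-g[1]),ang(r[:,0]),ang(g[0]-g[1])-90)
```

```text
[[ 31.86682555 -26.03823416 -38.50475378]
 [ 31.91799875  21.61332073 -38.49039525]] 47.651584525243486 38.06936013606637 38.13089039741283
```

Emit:
drive_tool --deltas '[[[0, 0, -0.3], [0, 0, 0]], [[0, 0, -0.6], [0, 0, 0]], [[0, 0, -1], [0, 0, 0]], [[0, 0, -1.2], [0, 0, 0]], [[0, 0, -1.2], [0, 0, 0]], [[0, 0, -1.2], [0, 0, 0]], [[0, 0, -1.2], [0, 0, 0]], [[0, 0, -1.2], [0, 0, 0]], [[0, 0, -1], [0, 0, 0]], [[0, 0, -0.6], [0, 0, 0]], [[0, 0, 0], [0, 0, 0]], [[0, 0, 0], [0, 0, 0]]]'

```text
clock: 8.45
position: [458.5, 267.3, 184.9]
ee_rot: [0.945, 0.326, -0.0, 0.0]
contact_force: [-0.3, -0.2, -4.0]
gripper_width: 49.2
grasp_force: 62.7
```

Emit:
drive_tool --deltas '[[[0.1, 0.8, 0], [0, 0, 0]], [[0.15, 1.6, 0], [0, 0, 0]], [[0.2, 2, 0], [0, 0, 0]], [[0.2, 2, 0], [0, 0, 0]], [[0.2, 2, 0], [0, 0, 0]], [[0.2, 2, 0], [0, 0, 0]], [[0.2, 2, 0], [0, 0, 0]], [[0.2, 2, 0], [0, 0, 0]], [[0.2, 2, 0], [0, 0, 0]], [[0.2, 1.6, 0], [0, 0, 0]], [[0.1, 0.8, 0], [0, 0, 0]], [[0, 0, 0], [0, 0, 0]]]'

```text
clock: 9.65
position: [590.5, 130.7, 184.7]
ee_rot: [0.946, 0.325, -0.0, 0.0]
contact_force: [-0.4, 1.2, -4.9]
gripper_width: 49.4
grasp_force: 63.0
```

Emit:
drive_tool --deltas '[[[0, 0, 0], [0, 0, 4]], [[0, 0, 0], [0, 0, 8]], [[0, 0, 0], [0, 0, 8]], [[0, 0, 0], [0, 0, 8]], [[0, 0, 0], [0, 0, 8]], [[0, 0, 0], [0, 0, 8]], [[0, 0, 0], [0, 0, 8]], [[0, 0, 0], [0, 0, 8]], [[0, 0, 0], [0, 0, 8]], [[0, 0, 0], [0, 0, 8]], [[0, 0, 0], [0, 0, 8]], [[0, 0, 0], [0, 0, 8]]]'

```text
clock: 10.85
position: [589.4, 132.2, 185.3]
ee_rot: [0.89, -0.456, -0.0, 0.0]
contact_force: [0.8, -0.0, -4.4]
gripper_width: 49.6
grasp_force: 63.1
```

Emit:
drive_tool --deltas '[[[0, 0, 0], [0, 0, 8]], [[0, 0, 0], [0, 0, 8]], [[0, 0, 0], [0, 0, 8]], [[0, 0, 0], [0, 0, 8]], [[0, 0, 0], [0, 0, 8]], [[0, 0, 0], [0, 0, 8]], [[0, 0, 0], [0, 0, 8]], [[0, 0, 0], [0, 0, 8]], [[0, 0, 0], [0, 0, 8]], [[0, 0, 0], [0, 0, 8]], [[0, 0, 0], [0, 0, 8]], [[0, 0, 0], [0, 0, 8]]]'

```text
clock: 12.05
position: [589.4, 132.3, 185.3]
ee_rot: [-0.257, 0.966, 0.0, -0.0]
contact_force: [-0.5, 0.4, -5.4]
gripper_width: 49.3
grasp_force: 63.1
```

Emit:
drive_tool --deltas '[[[0, 0, 0], [0, 0, 8]], [[0, 0, 0], [0, 0, 8]], [[0, 0, 0], [0, 0, 8]], [[0, 0, 0], [0, 0, 8]], [[0, 0, 0], [0, 0, 8]], [[0, 0, 0], [0, 0, 8]], [[0, 0, 0], [0, 0, 8]], [[0, 0, 0], [0, 0, 8]], [[0, 0, 0], [0, 0, 8]], [[0, 0, 0], [0, 0, 4]], [[0, 0, 0], [0, 0, 0]], [[0, 0, 0], [0, 0, 0]]]'

```text
clock: 13.25
position: [589.7, 132.0, 185.3]
ee_rot: [0.389, 0.921, -0.0, -0.0]
contact_force: [0.2, -0.6, -3.8]
gripper_width: 49.5
grasp_force: 63.1
```

```bash
cat > st.py <<'E'
from bench import arm,get_image
from h import *
import sys
np.set_printoptions(precision=2,suppress=True)
s=arm.read_state();r=R.from_quat(s["ee_rot"]).as_matrix()
print(s["clock"],s["position"],"down",r[:,2],"yaw",ang(r[:,0]),np.degrees(s["joints"]),s["grasp_force"],s["gripper_width"],s["contact_force"])
def tgt(x,y,z,yaw): print("tool delta mm",(np.array([x,y,z])-s["position"])@r,"turn",-((yaw-ang(r[:,0])+180)%360-180))
if len(sys.argv)>4: tgt(*map(float,sys.argv[1:5]))
E
python3 st.py 589 131 186.4 134
python3 - <<'E'
from bench import get_image,arm
from h import *
o=[]
s=arm.read_state()
for n in["side","top"]:
    d=get_image(n);np.savez(f"pics/{n}1.npz",**d);o.append(d["img"][...,::-1])
d=get_image("wrist");np.savez("pics/w3.npz",p=s["position"],q=s["ee_rot"],**d)
f=lambda a,x,y:cv2.convertScaleAbs(cv2.resize(a[y:y+120,x:x+130],None,fx=3,fy=3,interpolation=cv2.INTER_CUBIC),alpha=1.5)
t=np.hstack([f(o[0],170,200),f(o[1],190,120)])
cv2.imwrite("pics/c3.png",t)
E
```

```text
13.25 [589.67 131.97 185.3 ] down [-0.  0. -1.] yaw 134.1739212589923 [  27.94   22.05   -6.43   -0.01  -61.53 -163.77] 63.07109713554382 49.450466410169184 [ 0.16 -0.59 -3.81]
tool delta mm [-0.23 -1.16 -1.1 ] turn 0.17392125899229427
```

View pics/c3.png

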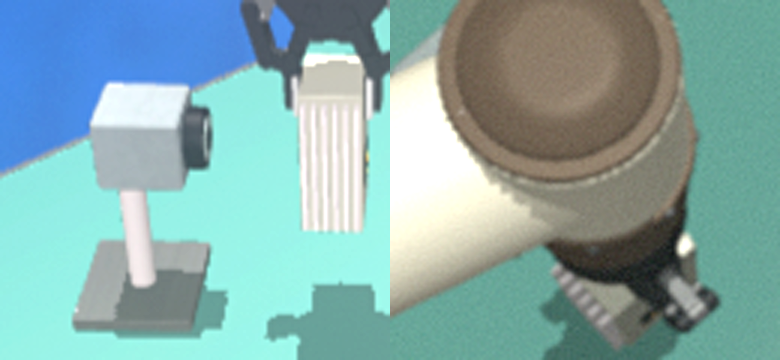

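The side view shows the fins toward that camera and the slotted side toward the lens. The lens front is at about (238.3,246) px, and the fin foot corners are at (270.3,276) and (290.7,277.3).

Run:
```python
from h import *
np.set_printoptions(precision=1,suppress=True)
d=np.load("pics/side1.npz");w=np.load("pics/w3.npz");r=R.from_quat(w["q"]).as_matrix()
tc=lambda x,y,z:w["p"]+r@np.array([x,y,z])
print(proj(d,[tc(40,25,91),tc(40,-25,91),[664.5,204,160]]))
print(plane(d,[(238.3,246)],160))
print(proj(w,[[664.5,204,160]],(w["p"],w["q"])))
```

```text
[[270.8 278.8]
 [291.4 279.3]
 [238.9 246.2]]
[[666.  204.6 160. ]]
[[544.7 293.5]]
```

Emit:
drive_tool --deltas '[[[0, -0.1, -0.1], [0, 0, 0.2]], [[0, 0, 0], [0, 0, 0]], [[0, 0, 0], [0, 0, 0]], [[0, 0, 0], [0, 0, 0]], [[0, 0, 0], [0, 0, 0]], [[0, 0, 0], [0, 0, 0]], [[0, 0, 0], [0, 0, 0]], [[0, 0, 0], [0, 0, 0]], [[0, 0, 0], [0, 0, 0]], [[0, 0, 0], [0, 0, 0]], [[0, 0, 0], [0, 0, 0]], [[0, 0, 0], [0, 0, 0]]]'

```text
clock: 14.6
position: [589.4, 130.8, 186.3]
ee_rot: [0.392, 0.92, -0.0, 0.0]
contact_force: [0.2, -0.4, -4.4]
gripper_width: 49.5
grasp_force: 63.1
```

Emit:
drive_tool --deltas '[[[0, 0, 0], [0, 0, 0]], [[0, 0, 0], [0, 0, 0]], [[0, 0, 0], [0, 0, 0]], [[0, 0, 0], [0, 0, 0]]]'

```text
clock: 15.0
position: [589.3, 130.8, 186.3]
ee_rot: [0.392, 0.92, 0.0, 0.0]
contact_force: [0.7, 0.6, -4.3]
gripper_width: 49.4
grasp_force: 63.1
```

```bash
python3 st.py 589 131 186.4 134; python3 st.py 584 126.2 186.4 -136
```

```text
15.0 [589.35 130.78 186.33] down [ 0.  0. -1.] yaw 133.84054148217632 [  27.86   21.94   -6.45    0.    -61.61 -164.02] 63.088213205337524 49.44904271446965 [ 0.68  0.56 -4.3 ]
tool delta mm [ 0.4  -0.1  -0.07] turn -0.1594585178236798
15.0 [589.35 130.78 186.33] down [ 0.  0. -1.] yaw 133.84054148217632 [  27.86   21.94   -6.45    0.    -61.61 -164.02] 63.088213205337524 49.44904271446965 [ 0.68  0.56 -4.3 ]
tool delta mm [ 0.4  -7.03 -0.07] turn -90.15945851782368
```

Emit:
drive_tool --deltas '[[[0, -0.7, 0], [0, 0, -4]], [[0, 0, 0], [0, 0, -8]], [[0, 0, 0], [0, 0, -8]], [[0, 0, 0], [0, 0, -8]], [[0, 0, 0], [0, 0, -8]], [[0, 0, 0], [0, 0, -8]], [[0, 0, 0], [0, 0, -8]], [[0, 0, 0], [0, 0, -8]], [[0, 0, 0], [0, 0, -8]], [[0, 0, 0], [0, 0, -8]], [[0, 0, 0], [0, 0, -8]], [[0, 0, 0], [0, 0, -6]]]'

```text
clock: 16.2
position: [584.3, 126.0, 186.3]
ee_rot: [-0.376, 0.927, 0.0, 0.0]
contact_force: [0.4, 0.2, -4.6]
gripper_width: 49.0
grasp_force: 63.3
```

Emit:
drive_tool --deltas '[[[0, 0, 0], [0, 0, 0]], [[0, 0, 0], [0, 0, 0]], [[0, 0, 0], [0, 0, 0]], [[0, 0, 0], [0, 0, 0]], [[0, 0, 0], [0, 0, 0]], [[0, 0, 0], [0, 0, 0]], [[0, 0, 0], [0, 0, 0]], [[0, 0, 0], [0, 0, 0]], [[0, 0, 0], [0, 0, 0]], [[0, 0, 0], [0, 0, 0]], [[0, 0, 0], [0, 0, 0]], [[0, 0, 0], [0, 0, 0]]]'

```text
clock: 17.4
position: [584.3, 126.0, 186.3]
ee_rot: [-0.373, 0.928, 0.0, -0.0]
contact_force: [0.3, 0.3, -4.5]
gripper_width: 49.4
grasp_force: 63.3
```

Emit:
drive_tool --deltas '[[[0, 0, 0], [0, 0, 0]], [[0, 0, 0], [0, 0, 0]], [[0, 0, 0], [0, 0, 0]], [[0, 0, 0], [0, 0, 0]]]'

```text
clock: 17.8
position: [584.3, 126.0, 186.3]
ee_rot: [-0.373, 0.928, -0.0, 0.0]
contact_force: [-0.7, 0.2, -4.3]
gripper_width: 49.5
grasp_force: 63.3
```

```bash
python3 st.py 584 126.2 186.4 -136; python3 st.py 589 131 186.4 -46
```

```text
17.8 [584.3  125.98 186.32] down [ 0.  0. -1.] yaw -136.15738521205057 [ 27.67  21.39  -7.32   0.   -61.3  -73.83] 63.292375802993774 49.45935049943711 [-0.72  0.15 -4.26]
tool delta mm [ 0.06  0.37 -0.08] turn -0.15738521205057054
17.8 [584.3  125.98 186.32] down [ 0.  0. -1.] yaw -136.15738521205057 [ 27.67  21.39  -7.32   0.   -61.3  -73.83] 63.292375802993774 49.45935049943711 [-0.72  0.15 -4.26]
tool delta mm [-6.87  0.37 -0.08] turn -90.1573852120506
```

Emit:
drive_tool --deltas '[[[-0.7, 0, 0], [0, 0, -4]], [[0, 0, 0], [0, 0, -8]], [[0, 0, 0], [0, 0, -8]], [[0, 0, 0], [0, 0, -8]], [[0, 0, 0], [0, 0, -8]], [[0, 0, 0], [0, 0, -8]], [[0, 0, 0], [0, 0, -8]], [[0, 0, 0], [0, 0, -8]], [[0, 0, 0], [0, 0, -8]], [[0, 0, 0], [0, 0, -8]], [[0, 0, 0], [0, 0, -8]], [[0, 0, 0], [0, 0, -6]]]'

```text
clock: 19.0
position: [589.3, 130.8, 186.3]
ee_rot: [0.921, -0.39, -0.0, 0.0]
contact_force: [0.3, 0.5, -4.3]
gripper_width: 49.7
grasp_force: 63.3
```

Emit:
drive_tool --deltas '[[[0, 0, 0], [0, 0, 0]], [[0, 0, 0], [0, 0, 0]], [[0, 0, 0], [0, 0, 0]], [[0, 0, 0], [0, 0, 0]], [[0, 0, 0], [0, 0, 0]], [[0, 0, 0], [0, 0, 0]], [[0, 0, 0], [0, 0, 0]], [[0, 0, 0], [0, 0, 0]], [[0, 0, 0], [0, 0, 0]], [[0, 0, 0], [0, 0, 0]], [[0, 0, 0], [0, 0, 0]], [[0, 0, 0], [0, 0, 0]]]'

```text
clock: 20.2
position: [589.4, 130.8, 186.3]
ee_rot: [0.92, -0.392, 0.0, -0.0]
contact_force: [0.6, 0.3, -3.9]
gripper_width: 49.3
grasp_force: 63.3
```

Emit:
drive_tool --deltas '[[[0, 0, 0], [0, 0, 0]], [[0, 0, 0], [0, 0, 0]], [[0, 0, 0], [0, 0, 0]], [[0, 0, 0], [0, 0, 0]]]'

```text
clock: 20.6
position: [589.3, 130.8, 186.3]
ee_rot: [0.92, -0.392, -0.0, 0.0]
contact_force: [-0.1, 0.4, -5.1]
gripper_width: 49.3
grasp_force: 63.3
```

Emit:
drive_tool --deltas '[[[0, 0.7, 0], [0, 0, -4]], [[0, 0, 0], [0, 0, -8]], [[0, 0, 0], [0, 0, -8]], [[0, 0, 0], [0, 0, -8]], [[0, 0, 0], [0, 0, -8]], [[0, 0, 0], [0, 0, -8]], [[0, 0, 0], [0, 0, -8]], [[0, 0, 0], [0, 0, -8]], [[0, 0, 0], [0, 0, -8]], [[0, 0, 0], [0, 0, -8]], [[0, 0, 0], [0, 0, -8]], [[0, 0, 0], [0, 0, -6]]]'

```text
clock: 21.8
position: [584.3, 125.9, 186.4]
ee_rot: [0.927, 0.376, 0.0, 0.0]
contact_force: [-0.7, -0.3, -5.3]
gripper_width: 49.6
grasp_force: 63.4
```

Emit:
drive_tool --deltas '[[[0, 0, 0], [0, 0, 0]], [[0, 0, 0], [0, 0, 0]], [[0, 0, 0], [0, 0, 0]], [[0, 0, 0], [0, 0, 0]], [[0, 0, 0], [0, 0, 0]], [[0, 0, 0], [0, 0, 0]], [[0, 0, 0], [0, 0, 0]], [[0, 0, 0], [0, 0, 0]], [[0, 0, 0], [0, 0, 0]], [[0, 0, 0], [0, 0, 0]], [[0, 0, 0], [0, 0, 0]], [[0, 0, 0], [0, 0, 0]]]'

```text
clock: 23.0
position: [584.3, 125.9, 186.3]
ee_rot: [0.928, 0.373, -0.0, 0.0]
contact_force: [0.4, -0.3, -4.1]
gripper_width: 49.3
grasp_force: 63.3
```

Emit:
drive_tool --deltas '[[[0, 0, 0], [0, 0, 0]], [[0, 0, 0], [0, 0, 0]], [[0, 0, 0], [0, 0, 0]], [[0, 0, 0], [0, 0, 0]]]'

```text
clock: 23.4
position: [584.3, 126.0, 186.3]
ee_rot: [0.928, 0.373, 0.0, 0.0]
contact_force: [0.4, 0.0, -4.5]
gripper_width: 49.3
grasp_force: 63.3
```

```bash
python3 st.py 584 126.2 186.4 44; python3 st.py 599.3 -91.4 186.4 8.3
```

```text
23.4 [584.3  125.96 186.34] down [ 0.  0. -1.] yaw 43.84114968728031 [ 27.67  21.38  -7.32   0.   -61.3  106.17] 63.335827589035034 49.32197585232025 [ 0.4   0.03 -4.5 ]
tool delta mm [-0.05 -0.38 -0.06] turn -0.15885031271969297
23.4 [584.3  125.96 186.34] down [ 0.  0. -1.] yaw 43.84114968728031 [ 27.67  21.38  -7.32   0.   -61.3  106.17] 63.335827589035034 49.32197585232025 [ 0.4   0.03 -4.5 ]
tool delta mm [-139.74  167.17   -0.06] turn 35.541149687280324
```

Emit:
drive_tool --deltas '[[[-0.6, 0.7, 0], [0, 0, 0]], [[-1.2, 1.4, 0], [0, 0, 0]], [[-1.5, 1.8, 0], [0, 0, 0]], [[-1.5, 1.8, 0], [0, 0, 0]], [[-1.5, 1.8, 0], [0, 0, 0]], [[-1.5, 1.9, 0], [0, 0, 0]], [[-1.5, 1.9, 0], [0, 0, 0]], [[-1.5, 1.8, 0], [0, 0, 0]], [[-1.5, 1.8, 0], [0, 0, 0]], [[-1.0, 1.2, 0], [0, 0, 0]], [[-0.5, 0.6, 0], [0, 0, 0]], [[0, 0, 0], [0, 0, 4]]]'

```text
clock: 24.6
position: [600.2, -91.6, 186.2]
ee_rot: [0.941, 0.339, -0.0, -0.0]
contact_force: [-0.6, 0.7, -4.4]
gripper_width: 49.4
grasp_force: 63.2
```

Emit:
drive_tool --deltas '[[[0, 0, 0], [0, 0, 8]], [[0, 0, 0], [0, 0, 8]], [[0, 0, 0], [0, 0, 8]], [[0, 0, 0], [0, 0, 5]], [[0, 0, 0], [0, 0, 2.5]], [[0, 0, 0], [0, 0, 0]], [[0, 0, 0], [0, 0, 0]], [[0, 0, 0], [0, 0, 0]]]'

```text
clock: 25.4
position: [600.4, -90.0, 186.3]
ee_rot: [0.997, 0.073, -0.0, -0.0]
contact_force: [-0.5, 0.2, -4.2]
gripper_width: 49.4
grasp_force: 63.2
```

```bash
python3 st.py 600 -90 186.4 8.3
python3 - <<'E'
from bench import get_image,arm
from h import *
s=arm.read_state();d=get_image("wrist");np.savez("pics/w4.npz",p=s["position"],q=s["ee_rot"],**d)
cv2.imwrite("pics/w4.png",cv2.convertScaleAbs(d["img"][...,::-1],alpha=1.5))
e=get_image("side");np.savez("pics/side2.npz",**e)
c,q=np.cos(np.radians(8.3)),np.sin(np.radians(8.3))
P=[[600+a*c-b*q,-90+a*q+b*c,z] for a,b,z in[(56,45,64),(56,-45,64),(-66,62,62),(-40,45,64)]]
print(proj(d,P,(s["position"],s["ee_rot"])))
E
```

```text
25.4 [600.41 -90.   186.32] down [-0.  0. -1.] yaw 8.391888780718126 [  6.73  22.26  -5.94  -0.   -61.79  91.66] 63.21851849555969 49.43254046265974 [-0.49  0.21 -4.24]
tool delta mm [-0.41 -0.06 -0.08] turn 0.09188878071813633
[[253.01469258 151.58226563]
 [389.54345975 151.88391248]
 [237.34285175 319.46972407]
 [258.48606969 287.84239862]]
```

View pics/w4.png

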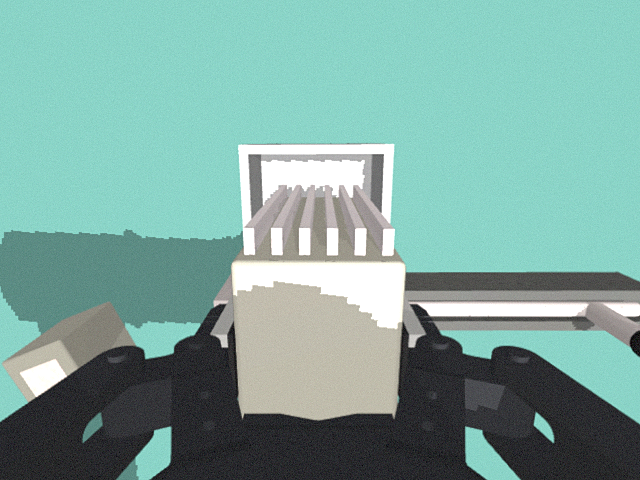

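The bay is centred around the case: the rim's outer edges are at x = 239 and 394 and the back inner edge at y = 154, so only 1–2 mm is needed. I'll shift by that and lower.

Emit:
drive_tool --deltas '[[[-0.15, -0.1, 0.5], [0, 0, 0]], [[0, 0, 1], [0, 0, 0]], [[0, 0, 1.2], [0, 0, 0]], [[0, 0, 1.2], [0, 0, 0]], [[0, 0, 1.2], [0, 0, 0]], [[0, 0, 1.2], [0, 0, 0]], [[0, 0, 1], [0, 0, 0]], [[0, 0, 0.6], [0, 0, 0]], [[0, 0, 0.3], [0, 0, 0]], [[0, 0, 0.2], [0, 0, 0]], [[0, 0, 0.1], [0, 0, 0]], [[0, 0, 0.1], [0, 0, 0]]]'

```text
clock: 26.7
position: [599.2, -89.3, 100.8]
ee_rot: [0.997, 0.073, 0.001, 0.0]
contact_force: [0.2, -0.3, -3.2]
gripper_width: 48.9
grasp_force: 63.3
```

Emit:
drive_tool --deltas '[[[0, 0, 0.1], [0, 0, 0]], [[0, 0, 0.1], [0, 0, 0]], [[0, 0, 0.05], [0, 0, 0]], [[0, 0, 0.05], [0, 0, 0]], [[0, 0, 0], [0, 0, 0]], [[0, 0, 0], [0, 0, 0]]]'

```text
clock: 27.3
position: [598.8, -89.3, 97.3]
ee_rot: [0.997, 0.073, -0.0, 0.0]
contact_force: [0.4, 0.7, -5.0]
gripper_width: 49.2
grasp_force: 63.3
```

Emit:
drive_tool --deltas '[[[0, 0, 0.05], [0, 0, 0]], [[0, 0, 0.05], [0, 0, 0]], [[0, 0, 0.05], [0, 0, 0]], [[0, 0, 0], [0, 0, 0]], [[0, 0, 0], [0, 0, 0]]]'

```text
clock: 27.8
position: [598.8, -89.3, 95.8]
ee_rot: [0.997, 0.073, -0.0, 0.0]
contact_force: [-0.2, 0.5, -4.5]
gripper_width: 49.3
grasp_force: 63.3
```

Emit:
drive_tool --deltas '[[[0, 0, 0.05], [0, 0, 0]], [[0, 0, 0], [0, 0, 0]], [[0, 0, 0], [0, 0, 0]]]'

```text
clock: 28.1
position: [598.9, -89.3, 95.6]
ee_rot: [0.997, 0.073, 0.0, 0.0]
contact_force: [0.2, 0.2, -2.9]
gripper_width: 49.3
grasp_force: 63.5
```

Emit:
drive_tool --deltas '[[[0, 0, 0.03], [0, 0, 0]], [[0, 0, 0], [0, 0, 0]], [[0, 0, 0], [0, 0, 0]]]'

```text
clock: 28.4
position: [598.9, -89.3, 95.5]
ee_rot: [0.997, 0.073, 0.0, 0.0]
contact_force: [-1.6, -0.2, -0.2]
gripper_width: 48.7
grasp_force: 63.9
```

Emit:
drive_tool --deltas '[[[0, 0, 0], [0, 0, 0]], [[0, 0, 0], [0, 0, 0]], [[0, 0, 0], [0, 0, 0]], [[0, 0, 0], [0, 0, 0]], [[0, 0, 0], [0, 0, 0]], [[0, 0, 0], [0, 0, 0]], [[0, 0, 0], [0, 0, 0]], [[0, 0, 0], [0, 0, 0]]]' --claw 8.5

```text
clock: 29.2
position: [598.8, -89.3, 95.0]
ee_rot: [0.997, 0.073, 0.0, 0.0]
contact_force: [-0.7, 1.0, 0.4]
gripper_width: 85.3
grasp_force: 0.0
```

Emit:
drive_tool --deltas '[[[0, 0, -0.5], [0, 0, 0]], [[0, 0, -1.5], [0, 0, 0]], [[0, 0, -2.5], [0, 0, 0]], [[0, 0, -3], [0, 0, 0]], [[0, 0, -3], [0, 0, 0]], [[0, 0, -3], [0, 0, 0]], [[0, 0, -3], [0, 0, 0]], [[0, 0, -2], [0, 0, 0]], [[0, 0, -0.5], [0, 0, 0]], [[0, 0, 0], [0, 0, 0]], [[0, 0, 0], [0, 0, 0]], [[0, 0, 0], [0, 0, 0]]]'

```text
clock: 30.4
position: [598.1, -89.3, 283.2]
ee_rot: [0.997, 0.073, -0.002, -0.0]
contact_force: [-2.0, -0.5, -0.9]
gripper_width: 85.2
grasp_force: 0.0
```

```bash
python3 st.py 565 -315 230 8.3
python3 - <<'E'
from bench import get_image,arm
from h import *
s=arm.read_state();d=get_image("wrist");np.savez("pics/w5.npz",p=s["position"],q=s["ee_rot"],**d)
cv2.imwrite("pics/w5.png",cv2.convertScaleAbs(d["img"][...,::-1],alpha=1.5))
E
```

```text
30.4 [598.13 -89.27 283.2 ] down [-0. -0. -1.] yaw 8.335611371663783 [  6.82  18.43   2.54  -0.02 -74.29  91.52] 0.0 85.21971707788717 [-1.96 -0.49 -0.86]
tool delta mm [-65.33 218.56  53.31] turn 0.03561137166377648
```

View pics/w5.png

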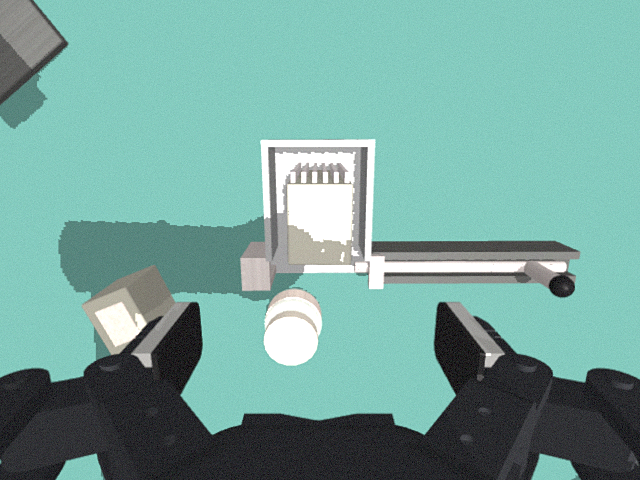

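The case stands centred in the bay with its fins to the back wall. The bolt's ball is at (562,286), so I measure that handle now.

Run:
```python
from h import *
d=dict(np.load("pics/w5.npz"));P=(d["p"],d["q"]);r=R.from_quat(d["q"]).as_matrix()
b=plane(d,[(562,286)],100,P);print(b,(b-d["p"])@r)
g=d["img"].max(2)[265:305,535:590]; m=(g<45).astype(np.uint8);n,_,st,c=cv2.connectedComponentsWithStats(m);i=1+st[1:,4].argmax();print(st[i],c[i]+[535,265])
```

```text
[[ 567.02359919 -309.22560819  100.        ]] [[-62.05700143 213.20660172 183.3070654 ]]
[ 14   8  26  24 410] [561.18292683 285.71463415]
```

Emit:
drive_tool --deltas '[[[-0.4, 1.1, 0], [0, 0, 0]], [[-0.6, 2.2, 0], [0, 0, 0]], [[-0.7, 2.2, 0], [0, 0, 0]], [[-0.7, 2.2, 0], [0, 0, 0]], [[-0.7, 2.2, 0], [0, 0, 0]], [[-0.7, 2.2, 0], [0, 0, 0]], [[-0.7, 2.2, 0], [0, 0, 0]], [[-0.7, 2.2, 0], [0, 0, 0]], [[-0.6, 2.2, 0], [0, 0, 0]], [[-0.4, 1.8, 0], [0, 0, 0]], [[-0.2, 1, 0], [0, 0, 0]], [[0, 0, 0], [0, 0, 0]]]'

```text
clock: 31.65
position: [566.4, -312.6, 284.4]
ee_rot: [0.997, 0.072, -0.0, -0.0]
contact_force: [0.5, -0.2, -0.8]
gripper_width: 84.8
grasp_force: 0.0
```

Emit:
drive_tool --deltas '[[[0, 0, 1], [0, 0, 0]], [[0, 0, 2.5], [0, 0, 0]], [[0, 0, 2.5], [0, 0, 0]], [[0, 0, 2.5], [0, 0, 0]], [[0, 0, 2.5], [0, 0, 0]], [[0, 0, 2.5], [0, 0, 0]], [[0, 0, 1.5], [0, 0, 0]], [[0, 0, 0.5], [0, 0, 0]], [[0, 0, 0], [0, 0, 0]], [[0, 0, 0], [0, 0, 0]]]'

```text
clock: 32.65
position: [567.4, -311.1, 130.9]
ee_rot: [0.997, 0.073, 0.001, 0.0]
contact_force: [-0.6, -0.8, 1.1]
gripper_width: 85.2
grasp_force: 0.0
```

```bash
python3 st.py
python3 - <<'E'
from bench import get_image,arm
from h import *
s=arm.read_state();d=get_image("wrist");P=(s["position"],s["ee_rot"])
cv2.imwrite("pics/w6.png",d["img"][...,::-1])
p,r=s["position"],R.from_quat(s["ee_rot"]).as_matrix()
o=proj(d,[p+r@np.array([0,0,p[2]-100])],P)[0];print("ball if centred",o)
x,y=o.astype(int);g=d["img"].max(2)[y-45:y+45,x-60:x+60];m=(g<40).astype(np.uint8);n,_,st,c=cv2.connectedComponentsWithStats(m);print([(st[i].tolist(),c[i]+[x-60,y-45]) for i in range(1,n) if st[i,4]>60])
E
```

```text
32.65 [ 567.39 -311.1   130.95] down [ 0. -0. -1.] yaw 8.392366752202099 [-14.43  28.7   -3.94   0.02 -57.26 112.81] 0.0 85.18585553859523 [-0.6  -0.75  1.12]
ball if centred [322.13700306 279.41716273]
[([42, 27, 40, 40, 1267], array([323.40173639, 280.33228098]))]
```

Emit:
drive_tool --deltas '[[[0, 0, 1], [0, 0, 0]], [[0, 0, 1.5], [0, 0, 0]], [[0, 0, 1.5], [0, 0, 0]], [[0, 0, 1.5], [0, 0, 0]], [[0, 0, 1.2], [0, 0, 0]], [[0, 0, 0.7], [0, 0, 0]], [[0, 0, 0.2], [0, 0, 0]], [[0, 0, 0], [0, 0, 0]], [[0, 0, 0], [0, 0, 0]]]'

```text
clock: 33.6
position: [567.2, -311.5, 54.7]
ee_rot: [0.997, 0.073, 0.001, 0.0]
contact_force: [-0.5, 0.4, 0.4]
gripper_width: 85.0
grasp_force: 0.0
```

Emit:
drive_tool --deltas '[[[0, 0, 0], [0, 0, 0]], [[0, 0, 0], [0, 0, 0]], [[0, 0, 0], [0, 0, 0]], [[0, 0, 0], [0, 0, 0]], [[0, 0, 0], [0, 0, 0]], [[0, 0, 0], [0, 0, 0]], [[0, 0, 0], [0, 0, 0]], [[0, 0, 0], [0, 0, 0]], [[0, 0, 0], [0, 0, 0]], [[0, 0, 0], [0, 0, 0]]]' --claw 1

```text
clock: 34.6
position: [566.8, -311.6, 54.3]
ee_rot: [0.997, 0.073, 0.0, 0.0]
contact_force: [-0.9, -2.0, 2.5]
gripper_width: 14.6
grasp_force: 57.9
```

Emit:
drive_tool --deltas '[[[0, -0.3, 0], [0, 0, 0]], [[0, -0.7, 0], [0, 0, 0]], [[0, -1, 0], [0, 0, 0]], [[0, -1, 0], [0, 0, 0]], [[0, 0, 0], [0, 0, 0]]]'

```text
clock: 35.1
position: [562.0, -279.5, 54.3]
ee_rot: [0.997, 0.073, -0.0, -0.001]
contact_force: [-2.2, 2.4, 6.3]
gripper_width: 14.7
grasp_force: 58.2
```

```bash
python3 st.py
```

```text
35.1 [ 561.96 -279.45   54.29] down [-0.  0. -1.] yaw 8.422683055647363 [-11.72  31.96 -11.06  -0.08 -47.04 110.19] 58.23517933487892 14.688517779550375 [-2.19  2.44  6.3 ]
```

Emit:
drive_tool --deltas '[[[0, -0.5, 0], [0, 0, 0]], [[0, -0.9, 0], [0, 0, 0]], [[0, -1, 0], [0, 0, 0]], [[0, -1, 0], [0, 0, 0]], [[0, -1, 0], [0, 0, 0]], [[0, -1, 0], [0, 0, 0]], [[0, -0.8, 0], [0, 0, 0]], [[0, -0.5, 0], [0, 0, 0]], [[0, -0.3, 0], [0, 0, 0]], [[0, -0.1, 0], [0, 0, 0]], [[0, 0, 0], [0, 0, 0]], [[0, 0, 0], [0, 0, 0]]]'

```text
clock: 36.3
position: [551.6, -210.7, 54.3]
ee_rot: [0.997, 0.073, -0.0, -0.0]
contact_force: [-2.9, -1.1, 7.0]
gripper_width: 15.0
grasp_force: 58.3
```

Emit:
drive_tool --deltas '[[[0, -0.15, 0], [0, 0, 0]], [[0, -0.1, 0], [0, 0, 0]], [[0, -0.1, 0], [0, 0, 0]], [[0, 0, 0], [0, 0, 0]], [[0, 0, 0], [0, 0, 0]]]'

```text
clock: 36.8
position: [551.2, -207.5, 54.3]
ee_rot: [0.997, 0.073, -0.0, -0.0]
contact_force: [-1.5, -1.9, 6.5]
gripper_width: 15.0
grasp_force: 58.3
```

```bash
python3 st.py
```

```text
36.8 [ 551.18 -207.47   54.29] down [-0.  0. -1.] yaw 8.354972359716704 [ -4.88  28.95 -16.95  -0.01 -44.13 103.24] 58.25442798435688 14.969977103735458 [-1.46 -1.92  6.49]
```

Emit:
drive_tool --deltas '[[[0, -0.15, 0], [0, 0, 0]], [[0, -0.15, 0], [0, 0, 0]], [[0, 0, 0], [0, 0, 0]], [[0, 0, 0], [0, 0, 0]]]'

```text
clock: 37.2
position: [550.7, -204.5, 54.3]
ee_rot: [0.997, 0.073, -0.0, -0.0]
contact_force: [-1.2, -2.0, 7.0]
gripper_width: 15.0
grasp_force: 58.3
```

Emit:
drive_tool --deltas '[[[0, -0.15, 0], [0, 0, 0]], [[0, 0, 0], [0, 0, 0]], [[0, 0, 0], [0, 0, 0]]]'

```text
clock: 37.5
position: [550.5, -203.0, 54.3]
ee_rot: [0.997, 0.073, -0.0, -0.0]
contact_force: [-2.2, -1.6, 6.1]
gripper_width: 14.8
grasp_force: 58.3
```

Emit:
drive_tool --deltas '[[[0, -0.15, 0], [0, 0, 0]], [[0, 0, 0], [0, 0, 0]], [[0, 0, 0], [0, 0, 0]]]'

```text
clock: 37.8
position: [550.4, -202.5, 54.3]
ee_rot: [0.997, 0.073, -0.0, 0.0]
contact_force: [-1.6, -5.2, 5.5]
gripper_width: 15.1
grasp_force: 58.4
```

Emit:
drive_tool --deltas '[[[0, -0.15, 0], [0, 0, 0]], [[0, -0.1, 0], [0, 0, 0]], [[0, 0, 0], [0, 0, 0]], [[0, 0, 0], [0, 0, 0]]]'

```text
clock: 38.2
position: [550.4, -202.4, 54.3]
ee_rot: [0.997, 0.073, 0.0, 0.002]
contact_force: [0.0, -15.7, 1.9]
gripper_width: 14.9
grasp_force: 58.7
```

Emit:
drive_tool --deltas '[[[0, 0.2, 0], [0, 0, 0]], [[0, 0, 0], [0, 0, 0]]]'

```text
clock: 38.4
position: [550.4, -202.5, 54.3]
ee_rot: [0.997, 0.073, -0.0, 0.001]
contact_force: [-1.1, -8.1, 3.9]
gripper_width: 15.3
grasp_force: 58.8
```

Emit:
drive_tool --deltas '[[[0, 0, 0], [0, 0, 0]], [[0, 0, 0], [0, 0, 0]], [[0, 0, 0], [0, 0, 0]], [[0, 0, 0], [0, 0, 0]], [[0, 0, 0], [0, 0, 0]], [[0, 0, 0], [0, 0, 0]]]' --claw 3.4

```text
clock: 39.0
position: [550.5, -201.3, 53.9]
ee_rot: [0.997, 0.073, -0.0, -0.0]
contact_force: [0.5, -0.3, -0.3]
gripper_width: 33.8
grasp_force: 0.0
```

Emit:
drive_tool --deltas '[[[0, 0, -0.5], [0, 0, 0]], [[0, 0, -1.5], [0, 0, 0]], [[0, 0, -2], [0, 0, 0]], [[0, 0, -2.5], [0, 0, 0]], [[0, 0, -3], [0, 0, 0]], [[0, 0, -3], [0, 0, 0]], [[0, 0, -3], [0, 0, 0]], [[0, 0, -3], [0, 0, 0]], [[0, 0, -2], [0, 0, 0]], [[0, 0, -0.5], [0, 0, 0]], [[0, 0, 0], [0, 0, 0]], [[0, 0, 0], [0, 0, 0]]]'

```text
clock: 40.2
position: [549.8, -201.2, 262.5]
ee_rot: [0.997, 0.073, -0.001, -0.001]
contact_force: [-0.3, -0.1, -0.0]
gripper_width: 34.1
grasp_force: 0.0
```

```bash
python3 st.py
python3 - <<'E'
from bench import get_image
import cv2
d=get_image("wrist");cv2.imwrite("pics/w7.png",cv2.convertScaleAbs(d["img"][...,::-1],alpha=1.5))
E
```

```text
40.2 [ 549.81 -201.24  262.54] down [-0.  0. -1.] yaw 8.327037667458496 [ -4.29  17.12  -2.29  -0.04 -70.74 102.63] 0.0 34.119256386456826 [-0.33 -0.1  -0.04]
```

View pics/w7.png

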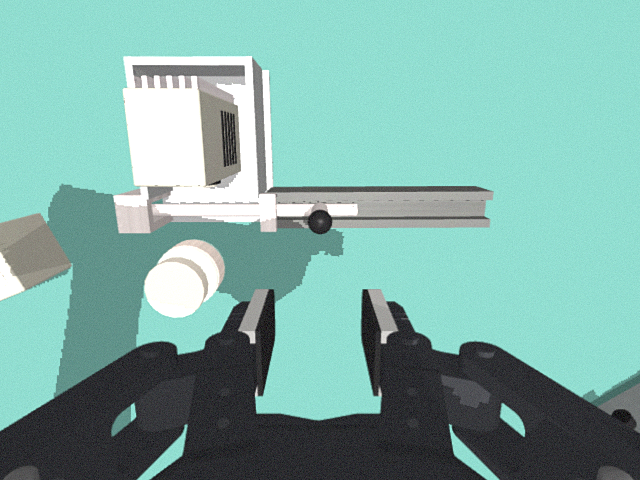

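The bolt spans the front and enters the keeper at (135,213). The case stands upright in the bay, the jar looks undisturbed, and the gripper is clear.

```bash
python3 -c "
from bench import arm
print(arm.job_done())"
```

```text
the job is handed in; nothing more can be done
None
```

I showed the case's four sides to the camera in the order asked, stood it in the bay with its dial facing out, slid the bolt to its stop in the keeper, and handed the job in at about 40 s; no verdict came back.

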